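# Level a two-pan balance by reseating one fitting

### The arm

A 7-joint arm with a two-finger parallel gripper is mounted at the origin on the work surface. World frame = base frame: x ahead of the robot, y to its left, z up, the work surface at z = 0. Lengths are in m, angles in rad, forces in N, time in s.
With the tool pointing down it reaches from about 0.425 to 0.875 m from the base axis. Payload 8.4 kg.
Tool frame: the origin (TCP) lies on the centre line of the jaws, within the pads' length; the fingertips stand ctrl.tcp_to_tips ahead of it and the grasp point (between the pads) lies 6 mm ahead of it (ctrl.tcp_to_tips is the distance from the TCP to the fingertips, in m); z points along the fingers, y is the line along which they close (so a half turn about z gives the same grasp; the last joint's range is limited). The gripper opens to 85 mm and grips with 20 to 120 N. Pads are 22 mm wide; open, the fingers measure 114 mm over their backs; the gripper's body (76 mm by 85 mm) begins 54 mm behind the grasp point. The pads swing forward as they close: fully open they stand 13 mm farther back than shut.
Start: joints at [1.053, 0.333, 0.04, 1.465, -0.013, 1.343, -0.059], TCP at [0.264, -0.594, 0.256] pointing down, gripper open.
Joint ranges: [-2.58, 2.58], [-0.38, 2.09], [-1.3, 1.39], [0.25, 2.4], [-1.5, 4.64], [0.08, 2.09], [-2.65, 2.65]. Speed limits (rad/s): [2.22, 2.22, 2.79, 2.79, 3.14, 3.14, 3.14].

### API

Orientations are given as [roll, pitch, yaw] about the fixed x, y, z axes, in that order (R = Rz(yaw) Ry(pitch) Rx(roll)).
In Python, from plant import ctrl, vision gives the robot as it stands.
- The arm moves only by the tool move_arm, never from a script. Its argument "targets" is a list of rows, each a list of 3 entries, a list of its own where there are three numbers: the shift along the tool's x, y, z in mm, then the turn, a rotation vector about the tool's x, y, z in degrees, then the finger opening in mm, from 0 to 85.4. In form: [[[tx, ty, tz], [wx, wy, wz], fingers], ...]. A call has 1 to 12 rows; each row shifts and turns the commanded pose from where the row before left it, along the tool's axes as they then stand; what a row does not reach is not made up. A row lasts 1/8 s, in which the tool goes at most 62.5 mm and 10.7 degrees, less where a joint would pass 70% of its speed; a pose out of reach is approached as far as the arm can. A call with a gripper value outside its range is refused whole. The fingers move at their own pace and stop on an object; "newtons" is the grip in N (left out, the last holds). Time passes only in rows, so rows that do not move let the fingers close. It gives the time, the measured TCP pose, the force, the opening and the grip force at its end, in the units of the state.
- ctrl.sense(): the state, without advancing time (a new reading comes with each control period).
- vision.grab_frame(name): name is "side" or "top" or "wrist"; returns a dict with "color" (384x512x3 uint8, red, green, blue), "fx", "fy", "cx", "cy" (pixels), "rvec" (rotation vector, rad) and "tvec" (3), from world to camera coordinates, as OpenCV has them; the wrist camera has in their place "T_tool_cam" (4x4, takes a point from camera to tool coordinates, whose origin is the TCP and whose axes are the flange's). Camera axes: x right, y down, z forward; pixel columns grow to the right and rows downward; lengths in m; the calibration is good to about 2 mm. The wrist camera is an equidistant fisheye: a pixel r from the principal point sees the ray r / f radians off the axis. A picture is of the moment at which its call begins: read the wrist's pose just before it. There is no depth.
- ctrl.finish_job(): hands the job in; it is judged then, once.
The state is a dict: "t": time; "qpos": joint angles; "dq": joint speeds; "effort": joint torques, N m; "tool_pos": TCP position; "tcp_rot": TCP orientation; "contact_force": force on the tool from outside, world axes, zero at the start; "torque": the same for the moment, N m; "gripper_width": finger opening in m; "gripper_force": force on a finger pad.
Only numpy, scipy, OpenCV 4.12 (cv2) and the standard library are available. Lean on these libraries where they do the work, as an engineer would, in place of code of your own. Each camera call takes 0.05 s, during which the arm holds its last target. There are 200 camera calls.

### The job

One pan of the balance is carrying too much: move the right fitting from it over to the other pan and seat it upright, fully down in the empty bored nest of that pan, so that the two pans come to rest level. Feel for the nest gently, since its exact place along the rail is not known and a hard push harms the balance; leave the other fittings standing on their pans and everything else on the bench where it is.

Things in the scene. Friction and masses are not known exactly. Their poses are not given: they have to be found in the camera images.
- balance: Two-pan balance, fixed. Grey base 150 x 270 x 49 mm, origin centre of its underside; x along the pans' length, y from right pan to left pan, z up. Pans ride straight up and down, one rising as the other sinks. Level: both pan floors 78 mm above the origin, 9 mm travel each way to rigid stops. Soft spring: 20 g difference shifts each pan 1 mm, so a light push moves a pan; level means equal loads.
- pan_left: The left pan: steel tray 176 x 132 mm (x, y), rim 7 mm above its floor; origin at the centre of the floor's upper face, moves with the pan; axes as the balance. Two fittings stand on its floor on the outer side, 90 mm apart along x. On the inner side (-y) lies a nest block on a rail, its nest empty at the start. More than 20 N between a fitting and the block harms the balance.
- rail_left (a point): Middle of the left pan's nest rail, 20 mm above the pan floor, level with the block's top; moves with the pan, same axes. Aluminium block 112 x 44 x 20 mm, in its middle a round nest 30 mm wide, 14 mm deep, 0.8 mm bevel. The block is clamped firmly somewhere along the rail: the nest's centre lies up to 16 mm either way from here along x (varies, not measured), exactly here in y.
- pan_right: The right pan: steel tray 176 x 132 mm (x, y), rim 7 mm above its floor; origin at the centre of the floor's upper face, moves with the pan; axes as the balance. Two fittings stand on its floor on the outer side, 90 mm apart along x. On the inner side (+y) lies a nest block on a rail, its nest empty at the start. More than 20 N between a fitting and the block harms the balance.
- rail_right (a point): Middle of the right pan's nest rail, 20 mm above the pan floor, level with the block's top; moves with the pan, same axes. Aluminium block 112 x 44 x 20 mm, in its middle a round nest 30 mm wide, 14 mm deep, 0.8 mm bevel. The block is clamped firmly somewhere along the rail: the nest's centre lies up to 16 mm either way from here along x (varies, not measured), exactly here in y.
- fitting_small: Plain machined steel fitting standing upright, a body of revolution about its z axis, origin at the centre of its underside: a foot 28 mm in diameter and 24 mm tall (lower edge bevelled 0.8 mm), then a head 32 mm in diameter from 24 to 50 mm above the underside, and a stub 14 mm in diameter up to 58 mm. Mass 100 g. Which of the four places on the pans it stands in varies.
- fitting_medium: Plain machined steel fitting standing upright, a body of revolution about its z axis, origin at the centre of its underside: a foot 28 mm in diameter and 24 mm tall (lower edge bevelled 0.8 mm), then a head 38 mm in diameter from 24 to 54 mm above the underside, and a stub 22 mm in diameter up to 62 mm. Mass 200 g. Which of the four places on the pans it stands in varies.
- fitting_large: Plain machined steel fitting standing upright, a body of revolution about its z axis, origin at the centre of its underside: a foot 28 mm in diameter and 24 mm tall (lower edge bevelled 0.8 mm), then a head 44 mm in diameter from 24 to 56 mm above the underside, and a tapered stub up to 64 mm. Mass 300 g. Which of the four places on the pans it stands in varies.
- fitting_giant: Plain machined steel fitting standing upright, a body of revolution about its z axis, origin at the centre of its underside: a foot 28 mm in diameter and 24 mm tall (lower edge bevelled 0.8 mm), then a head 54 mm in diameter from 24 to 60 mm above the underside, and a step 40 mm in diameter up to 68 mm. Mass 600 g. Which of the four places on the pans it stands in varies.
- probe_a: Bystander. Small probe lying on the balance base between the pans, 110 mm long, 14 mm thick; origin at mid length on its underside.
- probe_b: Bystander. Small probe lying on the bench close in front of the balance, as probe_a.
- probe_c: Bystander. Small probe lying on the bench close in front of the balance, as probe_a.
- ir_gun: Bystander. White handheld thermometer gun lying on the bench on the right, about 170 mm long, 45 mm high; origin under its barrel.
- meter: Bystander. Black meter, 75 x 120 x 28 mm, lying on the left.
- screwdriver: Bystander. Screwdriver lying just beyond the balance.
- wrench: Bystander. Wrench lying on the bench to the left.
- jar: Bystander. Closed jar, 60 mm in diameter, 75 mm tall, standing on the right.

How it is judged:
By the outcome, as a careful person would: the job done as asked, in the order asked, and still so for the second after the job is handed in, with the robot touching nothing.
It also fails if it takes over 48 s, if anything falls off the work surface, if the arm or the gripper's body presses on something with over 40 N, if the wrist force passes 120 N, or if a joint passes its speed limit or range.

## Working session

There is one attempt and no reset: what is moved stays moved. The work goes in short steps, Python scripts to look and compute and a tool call to move; the robot and the scene stay as the last step left them, time stands still between calls to the robot, and variables do not carry over. Pictures are saved under pics/ and viewed, at most 10 in all, crops included, and the job is handed in when it is done.

Besides the shell and the picture viewer there is one more tool, called after "Call:" as a command line: name --argument value ..., lists and objects as JSON in quotes. move_arm: Moves the arm, as the interface text tells. Its arguments: {"type":"object","properties":{"targets":{"type":"array","items":{"type":"array"}},"newtons":{"type":"number"}},"required":["targets"]}

```bash
mkdir -p pics; ls; cat > h.py <<'E'
import numpy as np, cv2
from plant import ctrl, vision
def grab(n,out=None):
    f=vision.grab_frame(n)
    if out: cv2.imwrite('pics/'+out,f['color'][:,:,::-1])
    return f
def ray(f,u,v):
    R=cv2.Rodrigues(np.array(f['rvec'],float))[0];t=np.array(f['tvec'],float).ravel()
    d=R.T@np.array([(u-f['cx'])/f['fx'],(v-f['cy'])/f['fy'],1]);return -R.T@t,d
def atz(f,u,v,z):
    c,d=ray(f,u,v);return c+d*(z-c[2])/d[2]
def proj(f,P):
    K=np.array([[f['fx'],0,f['cx']],[0,f['fy'],f['cy']],[0,0,1]],float)
    return cv2.projectPoints(np.array(P,float).reshape(-1,1,3),np.array(f['rvec'],float),np.array(f['tvec'],float),K,None)[0].reshape(-1,2)
E
python3 - <<'E'
from h import *
s=ctrl.sense();print(s,ctrl.tcp_to_tips)
a=grab('top');b=grab('side')
import pickle;pickle.dump((a,b),open('fr.pkl','wb'))
for n,f in(('top',a),('side',b)):
    print({k:f[k] for k in f if k!='color'})
    cv2.imwrite(f'pics/{n}0.png',cv2.resize(f['color'][:,:,::-1],(800,600),interpolation=cv2.INTER_CUBIC))
E
```

```text
pics
{'t': 0.0, 'qpos': array([ 1.0527769 ,  0.33391111,  0.03985265,  1.46627012, -0.01341538,
        1.3433219 , -0.05847843]), 'dq': array([-0.00128185, -0.00091588, -0.00014138, -0.0010425 ,  0.00010643,
       -0.0006917 , -0.00081743]), 'effort': array([-3.05180470e-05, -6.58531952e+01,  1.36539638e+00, -4.05555189e+01,
        1.68171659e-02,  1.25191896e-02,  2.56414133e-06]), 'tool_pos': array([ 0.26416347, -0.59343678,  0.25542137]), 'tcp_rot': array([-3.13995037e+00,  8.96123176e-05,  4.18840375e-01]), 'contact_force': array([-0.09828807, -1.17293117,  0.14255905]), 'torque': array([-0.00167689, -0.04487282, -0.06807382]), 'gripper_force': 0.0, 'gripper_width': 0.08572879563692783} 0.025
{'fx': 390.2023992252102, 'fy': 390.2023992252102, 'cx': 252.15006456195778, 'cy': 189.23408244455334, 'rvec': array([ 2.17136246, -2.13629434,  0.17965144]), 'tvec': array([-0.01585231,  0.56377481,  0.95852882])}
{'fx': 487.3134390104145, 'fy': 487.3134390104145, 'cx': 258.6654505398086, 'cy': 191.10347375783743, 'rvec': array([ 0.19245123, -2.72074709,  1.41995878]), 'tvec': array([0.56986123, 0.12111219, 1.12893975])}
```

View pics/top0.png

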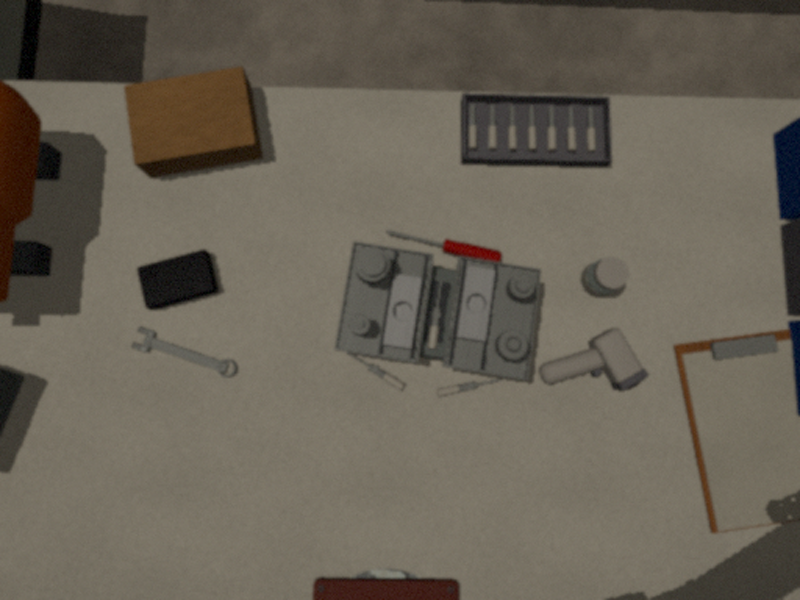

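View pics/side0.png

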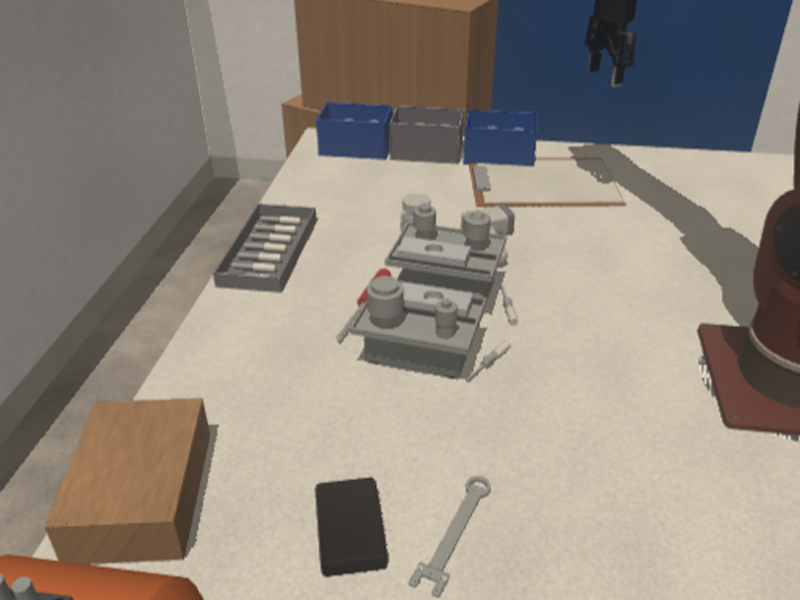

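Left pan (low): giant and small, 700 g. Right pan (high): medium and large, 500 g. So the small fitting goes to the right nest. Next, enlarged crops to localise.

```bash
python3 - <<'E'
import pickle,cv2
a,b=pickle.load(open('fr.pkl','rb'))
c=a['color'][145:255,205:355,::-1];cv2.imwrite('pics/topc.png',cv2.resize(c,None,fx=5.3,fy=5.3,interpolation=cv2.INTER_CUBIC)[:600,:800])
c=b['color'][120:245,210:350,::-1];cv2.imwrite('pics/sidec.png',cv2.resize(c,None,fx=4.8,fy=4.8,interpolation=cv2.INTER_CUBIC)[:600,:800])
E
```

```text
(no output)
```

View pics/topc.png

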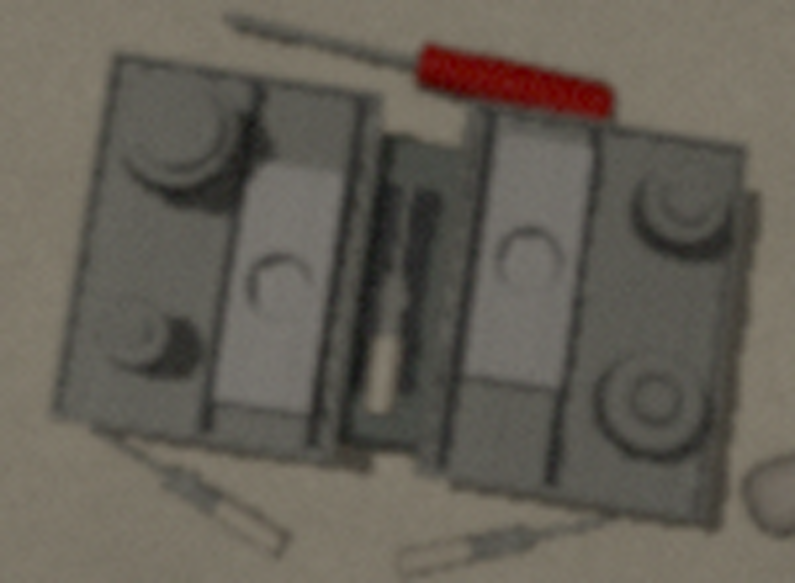

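View pics/sidec.png

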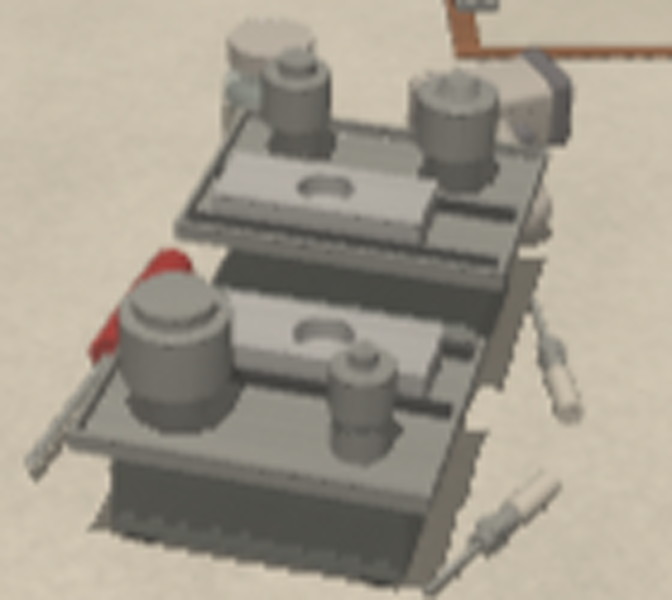

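Top crop: small stub at (141,330), right nest (528,259), pan corners clear. Side crop: small stub (364,352), right nest (325,187). Triangulating now.

```bash
python3 - <<'E'
import pickle
from h import *
a,b=pickle.load(open('fr.pkl','rb'))
T=lambda u,v:(u/5.3+205,v/5.3+145)
S=lambda u,v:(u/4.8+210,v/4.8+120)
def tri(p,q):
    A=[];B=[]
    for f,x in((a,p),(b,q)):
        c,d=ray(f,*x);d/=np.linalg.norm(d);M=np.eye(3)-np.outer(d,d);A.append(M);B.append(M@c)
    r=np.linalg.lstsq(np.vstack(A),np.hstack(B),rcond=None);return r[0],r[1]**.5
for n,p,q,z in(('small',(141,330),(364,352),.127),('nestR',(528,259),(325,187),.107),('nestL',(281,285),(324,333),.089),('giant',(186,127),(175,297),.137),('med',(688,198),(298,62),.149),('large',(656,399),(458,82),.151)):
    print(n,*tri(T(*p),S(*q)),atz(a,*T(*p),z),atz(b,*S(*q),z))
L=[atz(a,*T(*p),.076)[:2] for p in((115,55),(55,415),(380,97))]
Rr=[atz(a,*T(*p),.094)[:2] for p in((745,147),(718,527))]
for u,v in((L[0],L[1]),Rr):
    d=u-v;print(u,v,np.linalg.norm(d),np.degrees(np.arctan2(d[1],d[0])))
d=L[0]-L[2];print(np.degrees(np.arctan2(-d[0],d[1])))
E
```

```text
small [0.50853858 0.04220983 0.12120069] [0.00020435] [0.50810074 0.04201498 0.127     ] [0.50777836 0.05046484 0.127     ]
nestR [ 0.54559774 -0.13197628  0.10320618] [0.0002931] [ 0.54528109 -0.13139085  0.107     ] [ 0.5447784  -0.12566809  0.107     ]
nestL [ 0.53363884 -0.0205101   0.08658326] [0.00055389] [ 0.53373452 -0.02042585  0.089     ] [ 0.53290959 -0.0169637   0.089     ]
giant [0.59916617 0.02402316 0.1311061 ] [0.00120523] [0.59711132 0.02390765 0.137     ] [0.59853006 0.0324873  0.137     ]
med [ 0.56833105 -0.19628808  0.1421828 ] [0.00034418] [ 0.56741681 -0.19469778  0.149     ] [ 0.56666029 -0.18350861  0.149     ]
large [ 0.48024264 -0.18036932  0.14506283] [1.43522157e-06] [ 0.47982128 -0.1790834   0.151     ] [ 0.47986542 -0.16940237  0.151     ]
[0.64338686 0.05893419] [0.47331468 0.08237502] 0.17167999330487724 -7.847559802197892
[ 0.60122237 -0.23447276] [ 0.42666717 -0.21867637] 0.17526848464066752 -5.170903541771733
-8.096146559545298
```

Call:
move_arm --targets '[[[0,0,0],[0,0,8],60],[[0,0,0],[0,0,8],60],[[0,0,0],[0,0,8],60],[[0,0,0],[0,0,8],60]]'

```text
t: 0.6
tool_pos: [0.2642, -0.5936, 0.2557]
tcp_rot: [-3.141, 0.001, -0.144]
contact_force: [-0.3, -0.8, 0.1]
gripper_width: 0.0603
gripper_force: 0.0
```

Call:
move_arm --targets '[[[21.5,-49.6,0],[0,0,0],60],[[21.5,-49.6,0],[0,0,0],60],[[21.5,-49.6,0],[0,0,0],60],[[21.5,-49.6,0],[0,0,0],60],[[21.5,-49.6,0],[0,0,0],60],[[21.5,-49.6,0],[0,0,0],60],[[21.5,-49.6,0],[0,0,0],60],[[21.5,-49.6,0],[0,0,0],60],[[21.5,-49.6,0],[0,0,0],60],[[21.5,-49.6,0],[0,0,0],60],[[0,0,0],[0,0,0],60],[[0,0,0],[0,0,0],60]]'

```text
t: 2.1
tool_pos: [0.5459, -0.1331, 0.2559]
tcp_rot: [3.141, 0.001, -0.14]
contact_force: [-0.0, -0.3, 0.0]
gripper_width: 0.0599
gripper_force: 0.0
```

```bash
cat >> h.py <<'E'
from scipy.spatial.transform import Rotation as Ro
def wrist(out=None,scale=1.5625):
    s=ctrl.sense();f=vision.grab_frame('wrist');f['T']=np.eye(4)
    f['T'][:3,:3]=Ro.from_euler('xyz',s['tcp_rot']).as_matrix();f['T'][:3,3]=s['tool_pos']
    if out: cv2.imwrite('pics/'+out,cv2.resize(f['color'][:,:,::-1],None,fx=scale,fy=scale,interpolation=cv2.INTER_CUBIC))
    return f
def watz(f,u,v,z):
    x,y=(u-f['cx']),(v-f['cy']);r=np.hypot(x,y);th=r/f['fx']
    d=np.array([x/r*np.sin(th),y/r*np.sin(th),np.cos(th)]);M=f['T']@np.array(f['T_tool_cam'])
    c=M[:3,3];d=M[:3,:3]@d;return c+d*(z-c[2])/d[2]
def shift(P):
    s=ctrl.sense();return Ro.from_euler('xyz',s['tcp_rot']).as_matrix().T@(np.array(P)-s['tool_pos'])*1000
E
python3 - <<'E'
from h import *
f=wrist('w1.png');print({k:f[k] for k in f if k!='color'})
import pickle;pickle.dump(f,open('w1.pkl','wb'));s=ctrl.sense();print(s['t'],s['gripper_width'],s['contact_force'])
E
```

```text
{'fx': 297.3186396354542, 'fy': 297.3186396354542, 'cx': 256.17831627130056, 'cy': 191.95178629978963, 'T_tool_cam': array([[-2.62136697e-04, -9.57254318e-01, -2.89247475e-01,
         7.38783088e-02],
       [ 9.99999957e-01, -2.13526704e-04, -1.99612206e-04,
        -2.74488784e-04],
       [ 1.29317586e-04, -2.89247515e-01,  9.57254333e-01,
        -1.18174727e-01],
       [ 0.00000000e+00,  0.00000000e+00,  0.00000000e+00,
         1.00000000e+00]]), 'T': array([[ 9.90254747e-01, -1.39264087e-01, -1.02454458e-03,
         5.45902141e-01],
       [-1.39264402e-01, -9.90255203e-01, -2.42729583e-04,
        -1.33093256e-01],
       [-9.80757090e-04,  3.83046710e-04, -9.99999446e-01,
         2.55899084e-01],
       [ 0.00000000e+00,  0.00000000e+00,  0.00000000e+00,
         1.00000000e+00]])}
2.15 0.059684479351461504 [ 0.10956242 -0.47251687 -0.0403187 ]
```

View pics/w1.png

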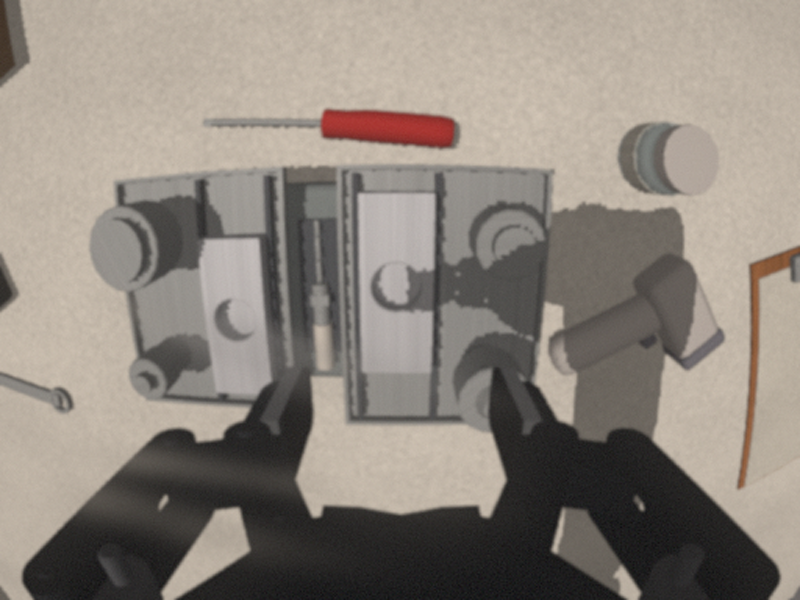

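Wrist view: right nest at (398,286), left nest (238,319), small stub (149,378), right-pan inner edge (343,168)→(349,420).

```bash
python3 - <<'E'
import pickle
from h import *
f=pickle.load(open('w1.pkl','rb'));k=1.5625
for n,p,z in(('nestR',(398,286),.107),('nestL',(238,319),.089),('small',(149,378),.127),('giant',(118,248),.137),('Ri far',(343,168),.094),('Ri near',(349,421),.094),('Ro far',(552,171),.094),
 ('blk far l',(358,192),.107),('blk far r',(435,192),.107),('blk near l',(358,370),.107),('blk near r',(434,373),.107),('Ll far',(118,184),.076),('Ll r far',(284,170),.076)):
    print(n,watz(f,p[0]/k,p[1]/k,z))
E
```

```text
nestR [ 0.54780587 -0.13171751  0.107     ]
nestL [ 0.53560886 -0.02032395  0.089     ]
small [0.514807   0.03943353 0.127     ]
giant [0.60300319 0.02735119 0.137     ]
Ri far [ 0.62148465 -0.10890671  0.094     ]
Ri near [ 0.45193054 -0.08310534  0.094     ]
Ro far [ 0.60428883 -0.23546661  0.094     ]
blk far l [ 0.60631366 -0.11690128  0.107     ]
blk far r [ 0.60011298 -0.16050445  0.107     ]
blk near l [ 0.49665801 -0.09871448  0.107     ]
blk near r [ 0.48784237 -0.14634438  0.107     ]
Ll far [0.64487528 0.05920582 0.076     ]
Ll r far [ 0.62707805 -0.06839499  0.076     ]
```

Call:
move_arm --targets '[[[-14.5,-41.9,9],[0,0,0],60],[[-14.5,-41.9,9],[0,0,0],60],[[-14.5,-41.9,9],[0,0,0],60],[[-14.5,-41.9,9],[0,0,0],60],[[0,0,0],[0,0,0],60],[[0,0,0],[0,0,0],60]]'

```text
t: 2.9
tool_pos: [0.5123, 0.0396, 0.2205]
tcp_rot: [3.141, -0.0, -0.142]
contact_force: [-0.1, -1.4, -0.7]
gripper_width: 0.06
gripper_force: 0.0
```

```bash
python3 - <<'E'
from h import *
f=wrist('w2.png')
import pickle;pickle.dump(f,open('w2.pkl','wb'))
E
```

```text
(no output)
```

View pics/w2.png

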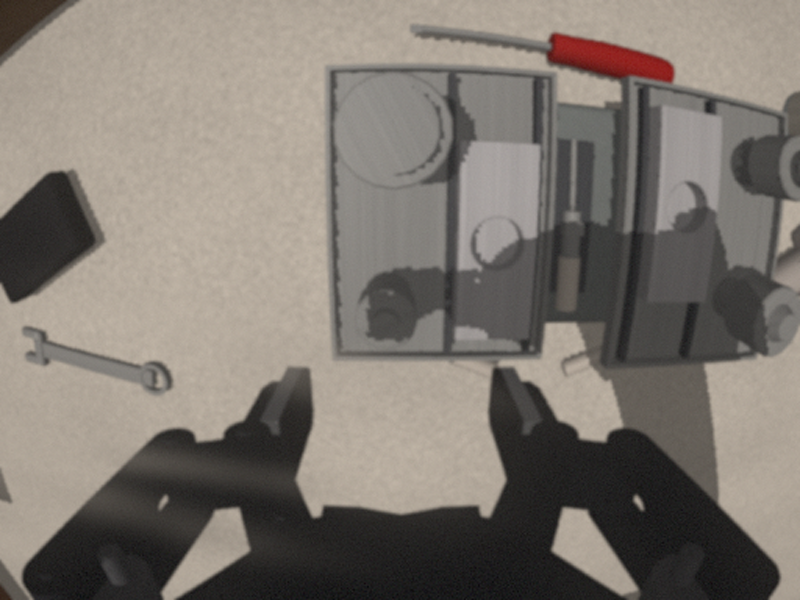

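The small fitting is in shadow near (388,315). I'll enlarge it with raised contrast.

```bash
python3 - <<'E'
import pickle
from h import *
f=pickle.load(open('w2.pkl','rb'))
c=f['color'][165:235,215:295,::-1];c=cv2.resize(c,None,fx=8,fy=8,interpolation=cv2.INTER_CUBIC)
cv2.imwrite('pics/w2c.png',np.clip(c.astype(float)*2.2-60,0,255).astype('uint8'))
E
```

```text
(no output)
```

View pics/w2c.png

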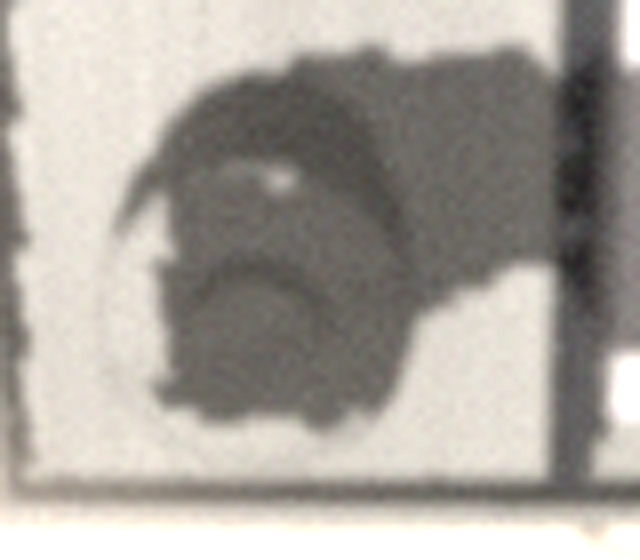

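```bash
python3 - <<'E'
import pickle
from h import *
f=pickle.load(open('w2.pkl','rb'))
q=lambda u,v:(215+(u-3.5)/8,165+(v-3.5)/8)
for n,p,z in (('head',(256,315),.119),('l',(100,315),.119),('r',(412,315),.119),('bot',(256,468),.119),('stub',(260,333),.127)): print(n,watz(f,*q(*p),z))
k=1.5625
for n,p,z in(('nestL',(497,243),.089),('nestR',(686,207),.107),('giant',(388,130),.137),('Pan far l',(328,67),.076),('Pan near l',(335,357),.076),('Pan far r',(556,73),.076),('Pan near r',(542,357),.076)): print(n,watz(f,p[0]/k,p[1]/k,z))
P=watz(f,*q(260,333),.127);P[2]=.069+.046;print(shift(P), ctrl.sense()['t'])
E
```

```text
head [0.51120372 0.04761669 0.119     ]
l [0.51334761 0.06277923 0.119     ]
r [0.50904072 0.03252209 0.119     ]
bot [0.49517728 0.05008707 0.119     ]
stub [0.5120767  0.04685678 0.127     ]
nestL [ 0.53577587 -0.01742975  0.089     ]
nestR [ 0.54782564 -0.12927398  0.107     ]
giant [0.60074984 0.03250028 0.137     ]
Pan far l [0.64717589 0.06130784 0.076     ]
Pan near l [0.47608706 0.0859578  0.076     ]
Pan far r [ 0.6291738  -0.06731432  0.076     ]
Pan near r [ 0.45654084 -0.04345535  0.076     ]
[ -1.49068183  -7.45462699 105.47651591] 2.95
```

Call:
move_arm --targets '[[[-1,-7.5,15],[0,0,0],46],[[0,0,20],[0,0,0],46],[[0,0,20],[0,0,0],46],[[0,0,15],[0,0,0],46],[[0,0,10],[0,0,0],46],[[0,0,0],[0,0,0],46]]'

```text
t: 3.7
tool_pos: [0.5119, 0.0489, 0.1396]
tcp_rot: [3.141, 0.001, -0.14]
contact_force: [-0.0, 0.4, 0.7]
gripper_width: 0.0458
gripper_force: 0.0
```

Call:
move_arm --targets '[[[0.5,1.5,10],[0,0,0],46],[[0,0,10],[0,0,0],46],[[0,0,6],[0,0,0],46],[[0,0,0],[0,0,0],46]]'

```text
t: 4.2
tool_pos: [0.5122, 0.0475, 0.1138]
tcp_rot: [3.141, 0.001, -0.14]
contact_force: [0.1, -0.4, 0.4]
gripper_width: 0.0462
gripper_force: 0.0
```

```bash
python3 - <<'E'
from h import *
f=wrist(); import pickle;pickle.dump(f,open('w3.pkl','wb'))
c=f['color'][170:340,130:380,::-1];c=cv2.resize(c,None,fx=3.2,fy=3.2,interpolation=cv2.INTER_CUBIC)
cv2.imwrite('pics/w3.png',np.clip(c.astype(float)*2,0,255).astype('uint8'))
E
```

```text
(no output)
```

View pics/w3.png

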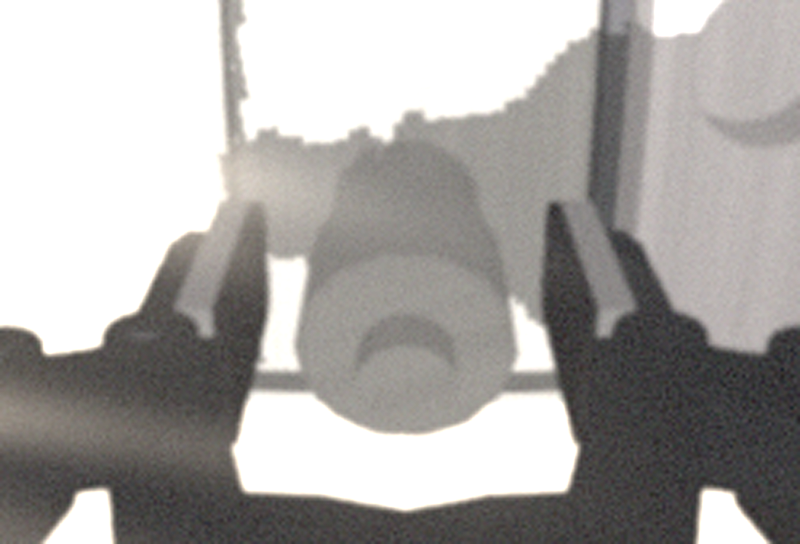

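The fitting is centred between the fingers: its head centre is at crop (407,343) where 342 was expected. Closing.

Call:
move_arm --targets '[[[0,0,0],[0,0,0],28],[[0,0,0],[0,0,0],28],[[0,0,0],[0,0,0],28],[[0,0,0],[0,0,0],28]]' --newtons 40

```text
t: 4.75
tool_pos: [0.5128, 0.0475, 0.1147]
tcp_rot: [-3.141, -0.001, -0.14]
contact_force: [-1.4, -0.1, 4.5]
gripper_width: 0.0301
gripper_force: 39.7
```

Call:
move_arm --targets '[[[0,0,-5],[0,0,0],28],[[0,0,-15],[0,0,0],28],[[0,0,-25],[0,0,0],28],[[0,0,-25],[0,0,0],28],[[0,0,0],[0,0,0],28],[[0,0,0],[0,0,0],28]]'

```text
t: 5.5
tool_pos: [0.5122, 0.0474, 0.184]
tcp_rot: [3.141, 0.0, -0.14]
contact_force: [0.2, 0.1, -1.6]
gripper_width: 0.0297
gripper_force: 39.6
```

```bash
python3 - <<'E'
from h import *
f=wrist(); import pickle;pickle.dump(f,open('w4.pkl','wb'))
t=grab('top');s=grab('side');pickle.dump((t,s),open('fr2.pkl','wb'))
c=f['color'][60:340,130:480,::-1];c=cv2.resize(c,(700,560),interpolation=cv2.INTER_CUBIC)
cv2.imwrite('pics/w4.png',np.clip(c.astype(float)*1.3,0,255).astype('uint8'))
print(shift([.5478,-.1317,.18]))
E
```

```text
[ 60.41162485 172.30282814   3.36661295]
```

View pics/w4.png

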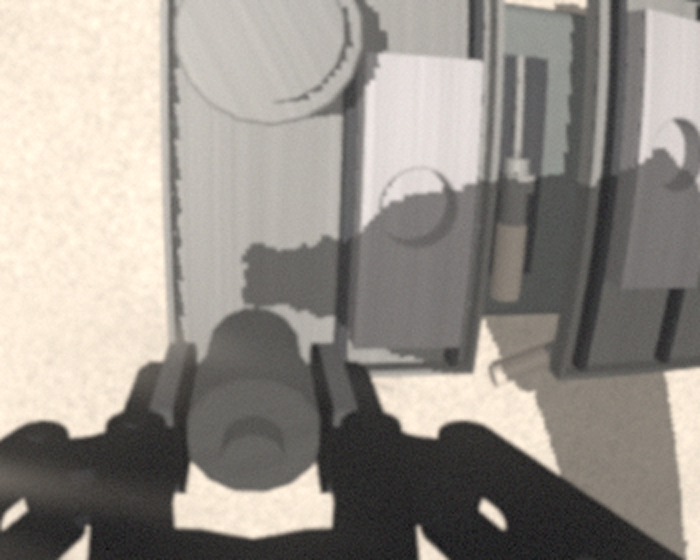

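Grasp good. Carrying it over to the right nest at this height.

Call:
move_arm --targets '[[[15,43,0],[0,0,0],28],[[15,43,0],[0,0,0],28],[[15,43,0],[0,0,0],28],[[15,43,0],[0,0,0],28],[[0,0,0],[0,0,0],28],[[0,0,0],[0,0,0],28],[[0,0,0],[0,0,0],28]]'

```text
t: 6.52
tool_pos: [0.5479, -0.1298, 0.1841]
tcp_rot: [-3.141, 0.0, -0.138]
contact_force: [0.0, -0.2, -0.2]
gripper_width: 0.0294
gripper_force: 39.7
```

```bash
python3 - <<'E'
from h import *
f=wrist(); import pickle;pickle.dump(f,open('w5.pkl','wb'))
c=f['color'][130:310,160:390,::-1];c=cv2.resize(c,None,fx=3.3,fy=3.3,interpolation=cv2.INTER_CUBIC)
cv2.imwrite('pics/w5.png',np.clip(c.astype(float)*1.4,0,255).astype('uint8'))
s=ctrl.sense();print(s['tool_pos'],s['contact_force'],s['t'])
E
```

```text
[ 0.54797025 -0.12988722  0.18420771] [ 0.38852608  0.42013117 -1.82386865] 6.575
```

View pics/w5.png

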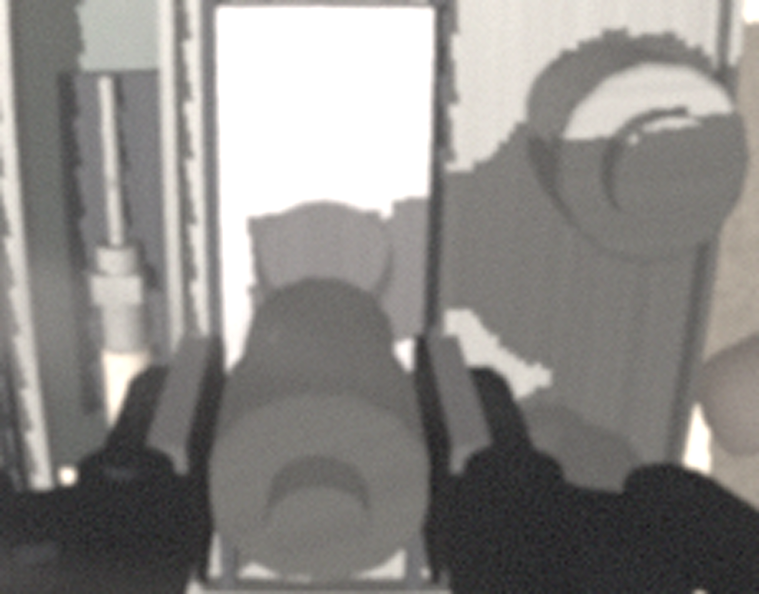

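```bash
python3 - <<'E'
import pickle
from h import *
f=pickle.load(open('w5.pkl','rb'))
q=lambda u,v:(160+(u-1.15)/3.3,130+(v-1.15)/3.3)
for z in(.103,.100):
  for p in((323,266),(255,266),(392,266),(323,200),(212,20),(438,20),(216,150),(436,150)):
    P=watz(f,*q(*p),z);print(z,p,P,f['T'][:3,:3].T@(P-f['T'][:3,3])*1000)
for p,z in(((322,485),.1841+.0045),((319,508),.1841+.0125)): P=watz(f,*q(*p),z);print('held',f['T'][:3,:3].T@(P-f['T'][:3,3])*1000)
E
```

```text
0.103 (323, 266) [ 0.54780356 -0.13035782  0.103     ] [3.98685792e-03 6.46075132e-01 8.11014988e+01]
0.103 (255, 266) [ 0.54980987 -0.11575443  0.103     ] [-1.49027013e-02 -1.40944699e+01  8.11085588e+01]
0.103 (392, 266) [ 0.54572118 -0.14517866  0.103     ] [-2.25924817e-02  1.56124646e+01  8.10943531e+01]
0.103 (323, 200) [ 0.56256493 -0.13238803  0.103     ] [14.90431067  0.62914631 81.09420111]
0.103 (212, 20) [ 0.60358686 -0.115218    0.103     ] [ 53.17851177 -22.01359618  81.08626537]
0.103 (438, 20) [ 0.59728717 -0.16085444  0.103     ] [53.20798608 24.05558563 81.06421504]
0.103 (216, 150) [ 0.57647985 -0.11167164  0.103     ] [ 25.84132436 -21.80242009  81.09956808]
0.103 (436, 150) [ 0.5701508  -0.15736611  0.103     ] [25.8496897  24.32826839 81.07749867]
0.1 (323, 266) [ 0.54669859 -0.13021711  0.1       ] [-1.10836632  0.65993627 84.10203828]
0.1 (255, 266) [ 0.54873511 -0.11539384  0.1       ] [ -1.12754031 -14.30256036  84.10920456]
0.1 (392, 266) [ 0.54458485 -0.14526111  0.1       ] [-1.13534588 15.85167793 84.09478496]
0.1 (323, 200) [ 0.56168223 -0.13227789  0.1       ] [14.0163149   0.64275255 84.0946307 ]
0.1 (212, 20) [ 0.60332183 -0.11484933  0.1       ] [ 52.86681897 -22.34092664  84.08657547]
0.1 (438, 20) [ 0.59692729 -0.16117293  0.1       ] [52.89673708 24.42192886 84.06419312]
0.1 (216, 150) [ 0.57580667 -0.11124957  0.1       ] [ 25.11800959 -22.12657082  84.10007848]
0.1 (436, 150) [ 0.56938232 -0.15763207  0.1       ] [25.12650088 24.69871746 84.07767677]
held [-0.30888603  0.16374737 -4.49813717]
held [  1.32487993  -0.2478973  -12.4987432 ]
```

Call:
move_arm --targets '[[[-0.3,0.8,15],[0,0,0],28],[[0,0,10],[0,0,0],28],[[0,0,6],[0,0,0],28],[[0,0,0],[0,0,0],28],[[0,0,0],[0,0,0],28]]'

```text
t: 7.2
tool_pos: [0.5478, -0.132, 0.1536]
tcp_rot: [-3.142, -0.0, -0.14]
contact_force: [-0.5, 0.2, -0.9]
gripper_width: 0.0298
gripper_force: 39.7
```

Call:
move_arm --targets '[[[0,0,2],[0,0,0],28],[[0,0,2],[0,0,0],28],[[0,0,2],[0,0,0],28],[[0,0,2],[0,0,0],28],[[0,0,2],[0,0,0],28],[[0,0,2],[0,0,0],28],[[0,0,0],[0,0,0],28],[[0,0,0],[0,0,0],28]]'

```text
t: 8.2
tool_pos: [0.5476, -0.132, 0.1413]
tcp_rot: [-3.142, -0.0, -0.14]
contact_force: [0.2, -0.4, 1.1]
gripper_width: 0.0301
gripper_force: 39.9
```

Call:
move_arm --targets '[[[0,0,1],[0,0,0],28],[[0,0,1],[0,0,0],28],[[0,0,1],[0,0,0],28],[[0,0,1],[0,0,0],28],[[0,0,0],[0,0,0],28]]'

```text
t: 8.82
tool_pos: [0.5476, -0.132, 0.1372]
tcp_rot: [-3.142, -0.0, -0.14]
contact_force: [0.8, -0.4, 2.7]
gripper_width: 0.0298
gripper_force: 39.9
```

Call:
move_arm --targets '[[[0,0,1],[0,0,0],28],[[0,0,1],[0,0,0],28],[[0,0,0],[0,0,0],28]]'

```text
t: 9.2
tool_pos: [0.5476, -0.132, 0.1352]
tcp_rot: [-3.142, 0.0, -0.14]
contact_force: [0.2, 0.4, 1.9]
gripper_width: 0.0298
gripper_force: 40.0
```

Force about 3 N means the foot is on the block top. The measured pose shows I'm about 1.4 mm too far in -y, so I'll slide over under light load.

Call:
move_arm --targets '[[[0,-0.8,0],[0,0,0],28],[[0,-0.6,0],[0,0,0],28],[[0,0,0],[0,0,0],28]]'

```text
t: 9.57
tool_pos: [0.5477, -0.1307, 0.1353]
tcp_rot: [3.141, 0.0, -0.14]
contact_force: [0.1, -1.1, 1.0]
gripper_width: 0.0299
gripper_force: 40.0
```

Call:
move_arm --targets '[[[0,0,1],[0,0,0],28],[[0,0,0],[0,0,0],28]]'

```text
t: 9.82
tool_pos: [0.5478, -0.1307, 0.1344]
tcp_rot: [3.141, -0.0, -0.14]
contact_force: [-0.6, -2.4, 3.8]
gripper_width: 0.0299
gripper_force: 40.2
```

Call:
move_arm --targets '[[[0,0,1],[0,0,0],28],[[0,0,0],[0,0,0],28]]'

```text
t: 10.07
tool_pos: [0.5482, -0.1303, 0.1333]
tcp_rot: [-3.141, -0.001, -0.14]
contact_force: [1.6, -0.6, -0.0]
gripper_width: 0.03
gripper_force: 39.9
```

```bash
python3 - <<'E'
from h import *
import pickle
a=pickle.load(open('fr2.pkl','rb'));f=wrist();b=(grab('top'),grab('side'));pickle.dump((f,b),open('fr3.pkl','wb'))
F=[]
for i in range(6): grab('wrist');F.append(ctrl.sense()['contact_force'])
print(np.mean(F,0),np.std(F,0))
# vertical motion of right pan (outer rim far edge region) and left pan in side view
def box(P): 
    p=proj(a[1],P);return p.min(0).astype(int),p.max(0).astype(int)
for n,P in(('R med',[(.568,-.196,.083+z) for z in(.026,.066)]),('R large',[(.480,-.180,.083+z) for z in(.026,.066)]),('L giant',[(.60,.028,.073+z) for z in(.02,.07)])):
    lo,hi=box(P);lo=lo-[10,3];hi=hi+[10,3]
    t=cv2.cvtColor(a[1]['color'],6)[lo[1]:hi[1],lo[0]:hi[0]];s=cv2.cvtColor(b[1]['color'],6)[lo[1]-12:hi[1]+12,lo[0]-6:hi[0]+6]
    r=cv2.matchTemplate(s,t,cv2.TM_CCOEFF_NORMED);m=cv2.minMaxLoc(r);v=m[3]
    c=np.mean(P,0);mm=proj(b[1],[c,c+[0,0,.01]]);print(n,m[1],np.array(v)-[6,12],'px per 10mm',(mm[1]-mm[0]))
E
```

```text
[ 3.72173058e+00 -9.74802344e-04  1.22258883e+00] [0.60790614 0.38600616 0.35033531]
R med 0.7817599773406982 [  0 -11] px per 10mm [ 0.05567536 -3.3767809 ]
R large 0.4767535626888275 [1 9] px per 10mm [ 0.2080894  -3.41556127]
L giant 0.7624658346176147 [ 0 -4] px per 10mm [-0.06920605 -3.64243449]
```

Lateral +x force of 3.7 N shows the foot has caught in the nest and bears on its wall. Easing toward +x.

Call:
move_arm --targets '[[[0.6,0,0],[0,0,0],28],[[0.3,0,0],[0,0,0],28],[[0,0,0],[0,0,0],28],[[0,0,0],[0,0,0],28]]'

```text
t: 11.02
tool_pos: [0.5484, -0.1307, 0.1331]
tcp_rot: [-3.142, 0.001, -0.14]
contact_force: [1.3, -0.0, -0.4]
gripper_width: 0.03
gripper_force: 40.0
```

```bash
cat > chk.py <<'E'
from h import *
import pickle
a=pickle.load(open('fr2.pkl','rb'))[1]
F=[];P=[]
for i in range(5): b=grab('side');s=ctrl.sense();F.append(s['contact_force']);P.append(s['tool_pos'])
print(s['t'],'F',np.mean(F,0),'P',np.mean(P,0))
for n,p,w,h in(('giant',(.60,.028,.137-.0),18,7),('Lnest',(.5356,-.018,.093),18,6),('Rmed',(.568,-.196,.140),9,9),('Rfar corner',(.604,-.235,.088),10,7)):
    u=proj(a,[p])[0].astype(int);g=lambda f:cv2.resize(cv2.cvtColor(f['color'],6),None,fx=4,fy=4,interpolation=cv2.INTER_CUBIC)
    A,B=g(a),g(b);x,y=4*u;w*=4;h*=4
    t=A[y-h:y+h,x-w:x+w];S=B[y-h-32:y+h+32,x-w-4:x+w+4]
    m=cv2.minMaxLoc(cv2.matchTemplate(S,t,cv2.TM_CCOEFF_NORMED));print(n,round(m[1],2),'up mm',-(m[3][1]-32)/4/.35)
E
python3 chk.py
```

```text
11.275 F [ 0.95265739 -0.15440766 -0.44906486] P [ 0.5484121  -0.13070384  0.13314334]
giant 0.86 up mm 4.285714285714286
Lnest 0.59 up mm 7.142857142857143
Rmed 0.8 up mm 7.857142857142858
Rfar corner 0.89 up mm -5.0
```

Call:
move_arm --targets '[[[0.2,0,1],[0,0,0],28],[[0,0,1],[0,0,0],28],[[0,0,0],[0,0,0],28]]'

```text
t: 11.65
tool_pos: [0.5486, -0.1307, 0.1311]
tcp_rot: [-3.142, 0.001, -0.14]
contact_force: [-0.9, 0.6, -1.2]
gripper_width: 0.0297
gripper_force: 40.0
```

Call:
move_arm --targets '[[[0,0,1],[0,0,0],28],[[0,0,1],[0,0,0],28],[[0,0,0],[0,0,0],28]]'

```text
t: 12.02
tool_pos: [0.5488, -0.1307, 0.1292]
tcp_rot: [-3.142, 0.0, -0.14]
contact_force: [-0.0, 0.6, 0.1]
gripper_width: 0.0299
gripper_force: 40.0
```

```bash
python3 chk.py
```

```text
12.275 F [-0.7297115  -0.20435081 -0.06225869] P [ 0.54887652 -0.13074268  0.12932009]
giant 0.87 up mm 4.285714285714286
Lnest 0.59 up mm 7.142857142857143
Rmed 0.81 up mm 4.285714285714286
Rfar corner 0.9 up mm -2.857142857142857
```

In the nest: the foot is below the block-top limit with near-zero force. I'll press slightly to make sure it bottoms, return to level height and release.

Call:
move_arm --targets '[[[0,0,1],[0,0,0],28],[[0,0,1],[0,0,0],28],[[0,0,1],[0,0,0],28],[[0,0,1],[0,0,0],28],[[0,0,0],[0,0,0],28],[[0,0,0],[0,0,0],28]]'

```text
t: 13.02
tool_pos: [0.5489, -0.1307, 0.1253]
tcp_rot: [-3.142, -0.0, -0.14]
contact_force: [-0.5, -0.6, 1.7]
gripper_width: 0.0299
gripper_force: 40.0
```

```bash
python3 chk.py
```

```text
13.275 F [-0.52698143  0.16312301  1.04856367] P [ 0.54890605 -0.13072431  0.12534005]
giant 0.72 up mm 8.571428571428571
Lnest 0.58 up mm 10.714285714285715
Rmed 0.81 up mm 0.7142857142857143
Rfar corner 0.89 up mm 3.5714285714285716
```

Call:
move_arm --targets '[[[0,0,-1],[0,0,0],28],[[0,0,-1],[0,0,0],28],[[0,0,-1],[0,0,0],28],[[0,0,0],[0,0,0],31],[[0,0,0],[0,0,0],34],[[0,0,0],[0,0,0],38],[[0,0,0],[0,0,0],42],[[0,0,0],[0,0,0],42]]' --newtons 20

```text
t: 14.28
tool_pos: [0.5489, -0.1307, 0.1283]
tcp_rot: [-3.142, 0.0, -0.14]
contact_force: [-1.0, -0.0, -0.2]
gripper_width: 0.0421
gripper_force: 0.0
```

Call:
move_arm --targets '[[[0,0,-10],[0,0,0],42],[[0,0,-15],[0,0,0],42],[[0,0,-20],[0,0,0],42],[[0,0,-30],[0,0,0],42],[[0,0,-30],[0,0,0],42],[[0,0,0],[0,0,0],42],[[0,0,0],[0,0,0],42],[[0,0,0],[0,0,0],42]]'

```text
t: 15.28
tool_pos: [0.5484, -0.1307, 0.2326]
tcp_rot: [-3.141, 0.001, -0.14]
contact_force: [-0.3, -0.5, -0.7]
gripper_width: 0.0419
gripper_force: 0.0
```

```bash
python3 - <<'E'
from h import *
import pickle
s=ctrl.sense();print(s['t'],s['tool_pos'],s['contact_force'])
f=wrist('w6.png');t=grab('top');d=grab('side');pickle.dump((f,t,d),open('fr4.pkl','wb'))
# projected expected stub centres in wrist frame, and ASCII-free check: detect circles
M=np.linalg.inv(f['T']@np.array(f['T_tool_cam']))
def wp(P):
    c=M[:3,:3]@np.array(P)+M[:3,3];r=np.hypot(c[0],c[1]);th=np.arctan2(r,c[2]);return f['cx']+f['fx']*th*c[0]/r,f['cy']+f['fx']*th*c[1]/r
for n,z,r in(('stub',.142,7),('head',.134,16)): 
    u=wp((.5485,-.1307,z));v=wp((.5485,-.1307-r/1000,z));print(n,u,'r',abs(v[0]-u[0]))
g=cv2.medianBlur(cv2.resize(cv2.cvtColor(f['color'],6),None,fx=2,fy=2,interpolation=cv2.INTER_CUBIC),5)
c=cv2.HoughCircles(g,cv2.HOUGH_GRADIENT,1,30,param1=60,param2=22,minRadius=14,maxRadius=70)
if c is not None: print((c[0][:12]/2).round(1).tolist())
E
python3 chk.py
```

```text
15.275 [ 0.54840814 -0.13065558  0.23259354] [-0.33857686 -0.48178003 -0.65931566]
stub (np.float64(256.66986884445436), np.float64(205.55037375766582)) r 9.322752473479795
head (np.float64(256.65646724489), np.float64(202.08005779133325)) r 20.608532854688065
[[256.79998779296875, 202.1999969482422, 20.700000762939453], [70.80000305175781, 167.1999969482422, 31.799999237060547], [429.20001220703125, 102.80000305175781, 24.200000762939453], [445.20001220703125, 105.19999694824219, 28.399999618530273], [335.20001220703125, 162.8000030517578, 24.200000762939453], [51.79999923706055, 170.8000030517578, 34.20000076293945], [144.1999969482422, 215.8000030517578, 16.0], [145.8000030517578, 139.8000030517578, 31.399999618530273], [154.8000030517578, 247.1999969482422, 27.399999618530273], [329.79998779296875, 250.8000030517578, 34.70000076293945], [464.79998779296875, 104.80000305175781, 27.200000762939453], [213.1999969482422, 172.8000030517578, 18.0]]
15.675 F [ 0.16715386  0.19204054 -0.40051145] P [ 0.54877493 -0.13068602  0.23301863]
giant 0.88 up mm 3.5714285714285716
Lnest 0.58 up mm 7.142857142857143
Rmed 0.64 up mm 22.857142857142858
Rfar corner 0.98 up mm -5.0
```

```bash
python3 -c "
from plant import ctrl;print(ctrl.finish_job())"
```

```text
the job is handed in; nothing more can be done
None
```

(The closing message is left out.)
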